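# Unlock the alloy strongbox and hold the key turned

### The job

Take the key with the orange bow out of the rack, push it fully home into the lock on top of the strongbox (rock it a little to work it past the sticky pins, until its collar sits on the lock plate), and only then turn it a quarter turn clockwise, as seen from above, to the stop. The lock springs back, so finish while still gripping the key and holding it turned and home. Leave the other keys in the rack and do not disturb anything else on the bench.

Things in the scene. Friction and masses are not known exactly. Their poses are not given: they have to be found in the camera images.
- orange_key_bow (a point): Centre of the round orange bow (grip disc, 32 mm across, 10 mm thick, upright) of the key to use; it stands in the rack, blade down. Own x: along the flat of the bow and the blade's width; y: across the 10 mm thickness (pinch the two flat faces from above); z up. 26 to 30 mm below is a steel collar of diameter 22 mm; between bow and collar a 12 x 8 mm neck, 10 mm tall. 50 g.
- orange_key_tip (a point): Tip of the orange key's blade, 60 mm below the bow's centre, same axes. The blade is 30 mm long under the collar: a 6 mm round shank for 9 mm, then a bit 14 mm wide along x and 6 mm thick along y with rounded lower edges. It is the same both ways round, so it may go in turned by half a turn.
- keyhole (a point): Centre of the keyhole at the top of the brass lock plate (60 x 60 mm, 6 mm thick), 86 mm above the table. Slot 16 mm along this point's x, 8 mm along y; z up. The key can turn once its collar is within 3 mm of the plate. Below, two sticky spring pins drag on the blade (3 to 10 N): rock it a few degrees while pushing. Fully home, the collar rests on the plate, the bow's centre 30 mm above this point.
- safe_c (a point): Centre of the top (80 mm up) of the grey alloy strongbox, fixed, 160 mm along its x, 200 mm along its y, axes as the keyhole, which lies 30 mm along -x and 50 mm along +y from here. On its blue lid panel stand a dark keeper (x -30, y -30, up to 96 mm above the table) and a wire handle (x 30, y -85 to -25, up to 104 mm).
- lock_turn (a joint): Angle of the lock cylinder (rad): 0 at rest, in line with the keyhole, growing clockwise seen from above, stop at 1.57. A spring drives it back (0.03 N m at rest, 0.10 at the quarter turn). The blade has about 0.15 rad of play in it, so the key turns up to 0.2 rad more than the cylinder. It draws back a steel bolt, seen between lock plate and keeper, by 18 mm.
- rack_c (a point): Centre of the top of the wooden key rack, a fixed block 170 x 50 x 35 mm, x along its length. Three slots 50 mm apart in a row along x; the keys' collars rest on its top (35 mm above the table), bow centres 65 mm above the table, blades 30 mm deep in it.
- blue_key_bow (a point): Centre of the blue bow of another key of the same shape, in the same rack; leave it there.
- white_key_bow (a point): Centre of the white bow of a third key of the same shape, in the same rack; leave it there.
- cast_c (a point): Middle of a plaster dental cast, diameter 66 mm, 38 mm tall. Leave alone.
- denture_c (a point): Middle of an orange wax denture on a white 75 mm square plate, 34 mm tall. Leave alone.
- jar_c (a point): Middle of a white jar, diameter 60 mm, 85 mm tall. Leave alone.
- bowl_c (a point): Middle of a green mixing bowl, diameter 100 mm, 60 mm tall. Leave alone.
- wax_spatula_c (a point): A spatula lying on the table, 170 mm long. Leave alone.
- brush_c (a point): A brush lying on the table, 180 mm long. Leave alone.

How it is judged:
On the way, in this order (a step that is already met when the one before it is completed fails the run):
1. the orange key is lifted clear of the rack (height (world z) of orange_key_bow above 0.105 m and contact force between the fingers and orange_key above 1 N), for 0.1 s.
2. the orange key is fully home in the lock (collar within 2.5 mm of the plate) before the lock is turned (under 0.25 rad) (z of orange_key_bow in the frame of keyhole between 0.026 and 0.0325 m and horizontal distance between orange_key_bow and keyhole below 0.007 m and value of joint lock_turn below 0.25 rad), for 0.2 s.
3. the lock is turned a quarter with the key home (z of orange_key_bow in the frame of keyhole between 0.026 and 0.034 m and horizontal distance between orange_key_bow and keyhole below 0.007 m and value of joint lock_turn above 1.35 rad), for 0.3 s.
At the end, for the whole second after the job is handed in: The fingers still grip the orange key (over 1 N), its collar is within 4 mm of the lock plate, the lock is turned at least 1.35 rad against its spring, and every other loose thing is within 30 mm of where it started (all of step 3 and contact force between the fingers and orange_key above 1 N and distance of each of blue_key_bow, white_key_bow, cast_c, denture_c, jar_c, bowl_c, wax_spatula_c, brush_c from where it was at the start of the episode below 0.03 m); the arm keeps its last pose, push and grip.
It fails at once if another key or a bystander is moved by more than 30 mm (distance of any of blue_key_bow, white_key_bow, cast_c, denture_c, jar_c, bowl_c, wax_spatula_c, brush_c from where it was at the start of the episode above 0.03 m).
It also fails if it takes over 58 s, if anything falls off the work surface, if the arm or the gripper's body presses on something with over 40 N, if the wrist force passes 120 N, or if a joint passes its speed limit or range.

### The arm

A 7-joint arm with a two-finger parallel gripper is mounted at the origin on the work surface. World frame = base frame: x ahead of the robot, y to its left, z up, the work surface at z = 0. Lengths are in m, angles in rad, forces in N, time in s.
With the tool pointing down it reaches from about 0.4 to 0.875 m from the base axis. Payload 6.5 kg.
Tool frame: the origin (TCP) lies midway between the tips of the shut fingers; the grasp point (between the pads) lies 19 mm behind it; x points along the fingers, y is the direction in which the jaws open and shut, and the axes are right-handed (so a half turn about x gives the same grasp; the last joint's range is limited). The gripper opens to 88 mm and grips with 3 to 60 N. Pads are 18 mm wide; open, the fingers measure 123 mm over their backs; the gripper's body (75 mm by 187 mm) begins 45 mm behind the grasp point.
Start: joints at [-1.314, 0.536, -0.004, 1.538, 0.003, 1.067, -0.071], TCP at [0.206, 0.616, 0.239] pointing down, gripper open.
Joint ranges: [-2.7, 2.7], [-0.37, 2.16], [-1.27, 1.26], [0.24, 2.4], [-1.31, 4.45], [0.19, 1.91], [-2.76, 2.76]. Speed limits (rad/s): [2.39, 2.39, 3.14, 3.14, 3.14, 3.14, 3.14].

### API

Orientations are given as a 3x3 rotation matrix whose columns are the frame's x, y, z axes.
In Python, from bench import bot gives the robot as it stands.
- The arm moves only by the shell command python3 -m inch 'ROWS'. ROWS is a JSON object of lists of equal length, an entry for each row: "delta_pos": the shift along the tool's x, y, z in cm, a list of three; "turn": the turn about the tool's x in degrees; "claw": the finger opening in cm, from 0 to 8.81. A call has 1 to 10 rows; each row shifts and turns the commanded pose from where the row before left it, along the tool's axes as they then stand; what a row does not reach is not made up. A row lasts 1/8 s, in which the tool goes at most 62.5 mm and 10.7 degrees, less where a joint would pass 70% of its speed; a pose out of reach is approached as far as the arm can. A call with a gripper value outside its range is refused whole. The fingers move at their own pace and stop on an object; the grip force is fixed at half the most. Time passes only in rows, so rows that do not move let the fingers close. It gives the time, the measured TCP pose, the force and the opening at its end, in the units of the state.
- bot.sense(): the state, without advancing time (a new reading comes with each control period).
- bot.snapshot(name): name is "scene" or "side" or "wrist"; returns the picture (420x560x3 uint8, red, green, blue); there is no depth.
- bot.get_calibration(name): a dict with "vertical_fov" (degrees; the focal length in pixels is half the picture's height over the tangent of half this angle, whatever the lens; pixels are square), "cx", "cy" (the principal point, pixels), "k1" (the pictures are not rectified: a ray, as slopes to the right and down, at radius r is drawn at 1 + k1 r^2 times it, then the intrinsics apply), "rvec" (rotation vector, rad) and "tvec" (3), from world to camera coordinates, as OpenCV has them; the wrist camera has in their place "T_tool_cam" (4x4, takes a point from camera to tool coordinates, whose origin is the TCP and whose axes are the tool frame's). Camera axes: x right, y down, z forward; pixel columns grow to the right and rows downward; lengths in m; the calibration is good to about 2 mm. A picture is of the moment at which its call begins: read the wrist's pose just before it. get_calibration takes no time and is no camera call.
- bot.job_done(): hands the job in, once; it reports no verdict.
Trained networks look in the newest picture that a camera, given by its name, has taken for a name from the list of things; names that differ only in an ending like _2 or _b are one class to them, and where a whole thing is asked for, a point or a joint stands for the part that bears it (a point fixed in the world has none). Each returns a list of dicts, best first, with "p" (0 to 1); they miss things now and then, are a little off and sometimes report something else, mostly with a low value. They report only what shows in the picture. A call takes as long as a camera call.
- bot.search_frame(camera, query): "extent" ([left, top, right, bottom] in pixels, round what is visible of it).
- bot.tip_of(camera, query): "pixel" ([column, row] in pixels: a listed point, or the origin of a listed thing).
The state is a dict: "time_s": time; "joints": joint angles; "qd": joint speeds; "joint_efforts": joint torques, N m; "ee_pos": TCP position; "eef_rot": TCP orientation; "wrist_force": force on the tool from outside, world axes, zero at the start; "torque": the same for the moment, N m; "finger_gap": opening from 0.0 (shut) to 1.0 (fully open).
Only numpy, scipy, OpenCV 4.12 (cv2) and the standard library are available. Lean on these libraries where they do the work, as an engineer would, in place of code of your own. Each camera call takes 0.05 s, during which the arm holds its last target. There are 200 camera calls.

## Working session

There is one attempt and no reset: what is moved stays moved. The work goes in short steps, Python scripts to look and compute and a shell command to move; the robot and the scene stay as the last step left them, time stands still between calls to the robot, and variables do not carry over. Pictures are saved under pics/ and viewed, about 8 in all and at most 12, crops included, and the job is handed in when it is done.

```bash
ls; mkdir -p pics; cat > h.py <<'E'
import numpy as np, cv2
from bench import bot
def cam(name,st=None):
    c=bot.get_calibration(name)
    f=210/np.tan(np.radians(c["vertical_fov"])/2)
    if "T_tool_cam" in c:
        st=st or bot.sense()
        T=np.eye(4);T[:3,:3]=st["eef_rot"];T[:3,3]=st["ee_pos"]
        M=T@np.array(c["T_tool_cam"]); R=M[:3,:3];o=M[:3,3]
    else:
        Rc=cv2.Rodrigues(np.array(c["rvec"],float))[0];R=Rc.T;o=-R@np.array(c["tvec"],float).ravel()
    return dict(f=f,cx=c["cx"],cy=c["cy"],k=c["k1"],R=R,o=o)
def ray(C,px):
    d=np.array([(px[0]-C["cx"])/C["f"],(px[1]-C["cy"])/C["f"]]);u=d.copy()
    for _ in range(20): u=d/(1+C["k"]*(u@u))
    v=C["R"]@np.array([u[0],u[1],1]);return C["o"],v/np.linalg.norm(v)
def proj(C,p):
    q=C["R"].T@(np.array(p)-C["o"]);u=q[:2]/q[2];u=u*(1+C["k"]*(u@u));return u*C["f"]+[C["cx"],C["cy"]]
def onz(C,px,z):
    o,v=ray(C,px);return o+v*(z-o[2])/v[2]
def tri(rays):
    A=sum(np.eye(3)-np.outer(v,v) for o,v in rays);b=sum((np.eye(3)-np.outer(v,v))@o for o,v in rays)
    p=np.linalg.solve(A,b);return p,[np.linalg.norm((np.eye(3)-np.outer(v,v))@(p-o)) for o,v in rays]
def snap(n,fn=None):
    st=bot.sense();im=bot.snapshot(n)
    if fn: cv2.imwrite(f"pics/{fn}.png",cv2.cvtColor(im,cv2.COLOR_RGB2BGR))
    return im,cam(n,st)
E
python3 - <<'E'
from h import *
np.set_printoptions(precision=4,suppress=True)
s=bot.sense();print(s)
C={}
for n in ["scene","side","wrist"]:
    im,C[n]=snap(n,"a_"+n);print(n,C[n]["o"])
ims=[cv2.imread(f"pics/a_{n}.png") for n in ["scene","side"]]
for q in ["orange_key_bow","orange_key_tip","keyhole","safe_c","rack_c","blue_key_bow","white_key_bow"]:
    rs=[]
    for n in C:
        r=bot.tip_of(n,q)[:2];print(q,n,[(np.round(x["pixel"],1),round(x["p"],2)) for x in r])
        if r and r[0]["p"]>.4: rs.append(ray(C[n],r[0]["pixel"]))
    if len(rs)>1: print("  ",*tri(rs))
print(bot.sense()["time_s"])
E
```

```text
pics
{'time_s': 0.0, 'joints': array([-1.3142,  0.5372, -0.0044,  1.5389,  0.0026,  1.0673, -0.0712]), 'qd': array([-0.0016, -0.0005, -0.0002, -0.0012,  0.0001, -0.0007, -0.0002]), 'joint_efforts': array([ -0.0002, -57.0989,   0.991 , -25.1607,  -0.0561,   0.0179,
         0.0002]), 'ee_pos': array([0.206 , 0.6158, 0.2378]), 'eef_rot': array([[-0.0004,  0.3171,  0.9484],
       [-0.0017,  0.9484, -0.3171],
       [-1.    , -0.0017,  0.0001]]), 'wrist_force': array([ 0.1779, -0.7312, -0.4772]), 'torque': array([ 0.0651, -0.0211,  0.052 ]), 'finger_gap': 0.9992196308526359}
scene [1.3891 0.0771 1.2027]
side [-0.1395 -0.7786  1.0456]
wrist [0.1273 0.6424 0.3842]
orange_key_bow scene [(array([332. , 224.2]), 0.67)]
orange_key_bow side [(array([253.2, 193.9]), 0.46)]
orange_key_bow wrist []
   [0.5806 0.1272 0.0636] [np.float64(0.006322431777469255), np.float64(0.006322431777469237)]
orange_key_tip scene [(array([332.6, 236.7]), 0.47)]
orange_key_tip side [(array([244.7, 186.8]), 0.47)]
orange_key_tip wrist []
   [0.5969 0.1511 0.0532] [np.float64(0.031590274409185555), np.float64(0.03159
[... 522 characters left out ...]
_c scene [(array([350.5, 226.2]), 0.7)]
rack_c side [(array([241.9, 197.2]), 0.85)]
rack_c wrist []
   [0.5666 0.1763 0.0327] [np.float64(0.0014602793118356418), np.float64(0.001460279311835634)]
blue_key_bow scene [(array([366.6, 216.6]), 0.59)]
blue_key_bow side [(array([383. , 339.9]), 0.73), (array([229.3, 184.9]), 0.46)]
blue_key_bow wrist []
   [ 0.5481 -0.0769 -0.0735] [np.float64(0.3173036531556146), np.float64(0.31730365315561454)]
white_key_bow scene [(array([351.6, 217.6]), 0.55)]
white_key_bow side [(array([244. , 188.7]), 0.57), (array([229.7, 187.7]), 0.34)]
white_key_bow wrist []
   [0.5676 0.1713 0.0717] [np.float64(0.006501224638478466), np.float64(0.006501224638478391)]
1.2
```

View pics/a_scene.png

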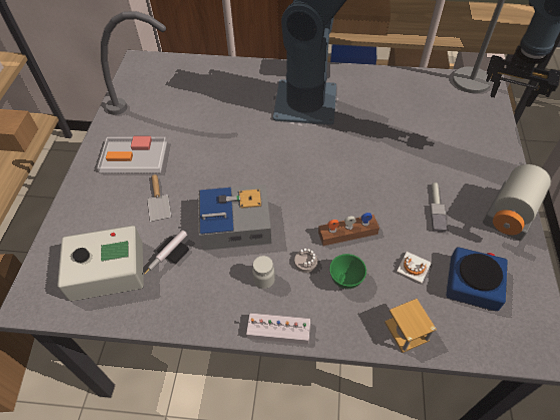

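View pics/a_side.png

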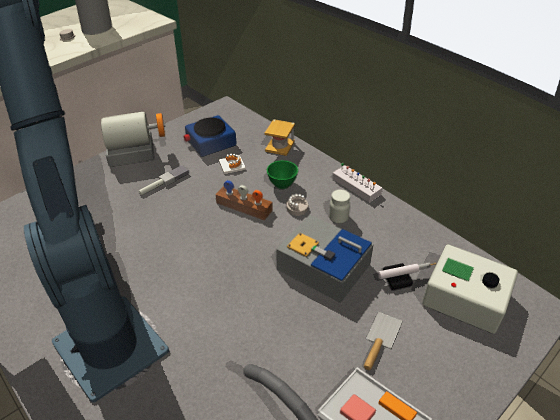

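The scene view shows the rack near (350,230) with the orange bow leftmost (333,226). The strongbox is at (235,215), its brass lock plate at (250,197). The side view agrees: rack (243,200), keyhole (300,243). Next I'll move the wrist camera over the rack.

```bash
python3 -m inch '{"delta_pos":[[-0.5,-1.5,2.5],[-0.5,-2.6,4.3],[-0.5,-2.6,4.3],[-0.5,-2.6,4.3],[-0.5,-2.6,4.3],[-0.5,-2.6,4.3],[-0.5,-2.6,4.3],[-0.5,-2.6,4.3],[-0.5,-2.6,4.3],[-0.5,-2.6,4.3]],"turn":[0,0,0,0,0,0,0,0,0,0],"claw":[8.8,8.8,8.8,8.8,8.8,8.8,8.8,8.8,8.8,8.8]}'; python3 -m inch '{"delta_pos":[[0,-2.6,4.3],[0,-2.6,4.3],[0,-2,3.5],[0,0,0],[0,0,0]],"turn":[0,0,0,0,0],"claw":[8.8,8.8,8.8,8.8,8.8]}'
cat > look.py <<'E'
import sys
from h import *
np.set_printoptions(precision=4,suppress=True)
fn=sys.argv[1]
im,C=snap("wrist",fn);s=bot.sense();print(s["ee_pos"],s["eef_rot"].round(3).tolist(),s["time_s"])
for a in sys.argv[2:]:
    q,z=a.split(":")
    for r in bot.tip_of("wrist",q)[:2]: print(q,np.round(r["pixel"],1),round(r["p"],2),onz(C,r["pixel"],float(z)))
np.save("pics/"+fn+".npy",C,allow_pickle=True)
E
python3 look.py b orange_key_bow:.065 white_key_bow:.065 blue_key_bow:.065 rack_c:.035 keyhole:.086
```

```text
time_s: 2.45
ee_pos: [0.5189, 0.2484, 0.2891]
eef_rot: [[0.0, 0.317, 0.948], [0.0, 0.948, -0.317], [-1.0, 0.0, 0.0]]
wrist_force: [0.6, 0.8, -0.5]
finger_gap: 0.996
time_s: 3.08
ee_pos: [0.6093, 0.144, 0.2886]
eef_rot: [[-0.001, 0.316, 0.949], [0.001, 0.949, -0.316], [-1.0, 0.001, -0.001]]
wrist_force: [0.3, 1.0, -0.4]
finger_gap: 1.001
[0.6091 0.1446 0.2886] [[-0.001, 0.315, 0.949], [0.001, 0.949, -0.315], [-1.0, 0.001, -0.001]] 3.125
orange_key_bow [256.6 155.2] 0.56 [0.5794 0.1254 0.065 ]
white_key_bow [291.3 132.5] 0.84 [0.5678 0.1706 0.065 ]
blue_key_bow [327.4 102.8] 0.9 [0.5504 0.2171 0.065 ]
rack_c [290.2 126.5] 0.89 [0.5638 0.1715 0.035 ]
keyhole [ 22.5 183.8] 0.67 [ 0.526  -0.1244  0.086 ]
keyhole [173.7 306.7] 0.64 [ 0.7227 -0.0348  0.086 ]
```

View pics/b.png

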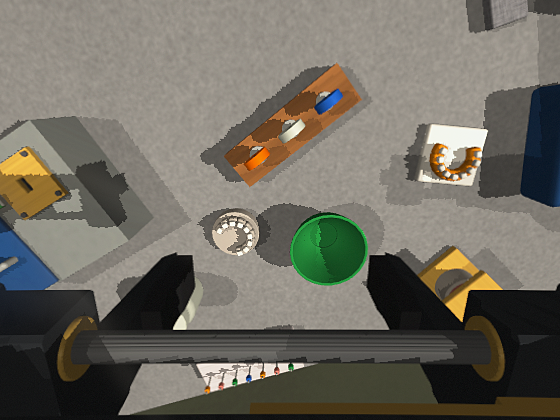

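```bash
python3 - <<'E'
from h import *
np.set_printoptions(precision=3,suppress=True)
print(bot.sense()["joints"])
C=np.load("pics/b.npy",allow_pickle=True).item();im=cv2.imread("pics/b.png");hsv=cv2.cvtColor(im,cv2.COLOR_BGR2HSV)
print("axis",C["R"][:,2],C["o"],C["f"])
def yaw(px,z): # px two points -> world angle
    a,b=[onz(C,p,z) for p in px];d=(b-a)[:2];return np.degrees(np.arctan2(d[1],d[0])),np.linalg.norm(d)
def blob(lo,hi,box,z):
    m=cv2.inRange(hsv,lo,hi);M=np.zeros_like(m);l,t,r,b=box;M[t:b,l:r]=m[t:b,l:r]
    n,lab,st,ce=cv2.connectedComponentsWithStats(M);i=1+np.argmax(st[1:,4])
    ys,xs=np.where(lab==i);P=np.array([onz(C,(x,y),z)[:2] for x,y in zip(xs,ys)])
    mu=P.mean(0);w,v=np.linalg.eigh(np.cov((P-mu).T));d=v[:,1]
    rc=cv2.minAreaRect((P*1000).astype(np.float32))
    print(len(xs),mu,"yaw",np.degrees(np.arctan2(d[1],d[0]))%180,"rect",rc)
blob((5,180,150),(16,255,255),(235,135,280,180),.075)
blob((105,150,80),(125,255,255),(310,80,350,120),.075)
blob((18,120,100),(32,255,255),(0,130,80,230),.086)
cv2.imwrite("pics/b2.png",np.hstack([cv2.resize(im[125:225,0:90],None,fx=5,fy=5),cv2.resize(im[120:220,220:280],None,fx=5,fy=5)])[:500,:750])
E
```

```text
[-0.444  0.452  0.197  1.561 -0.095  1.138  1.023]
axis [ 0.3   -0.099 -0.949] [0.531 0.17  0.435] 325.1349645482835
242 [0.582 0.126] yaw 112.2895390537109 rect ((582.8919067382812, 126.58262634277344), (11.801605224609375, 29.949790954589844), 22.110595703125)
291 [0.549 0.218] yaw 109.07762823054237 rect ((549.1194458007812, 217.3596649169922), (10.658859252929688, 30.159605026245117), 19.117515563964844)
2710 [ 0.527 -0.119] yaw 141.46590497038804 rect ((527.150634765625, -121.07901000976562), (60.58989715576172, 64.14488983154297), 12.006919860839844)
```

View pics/b2.png

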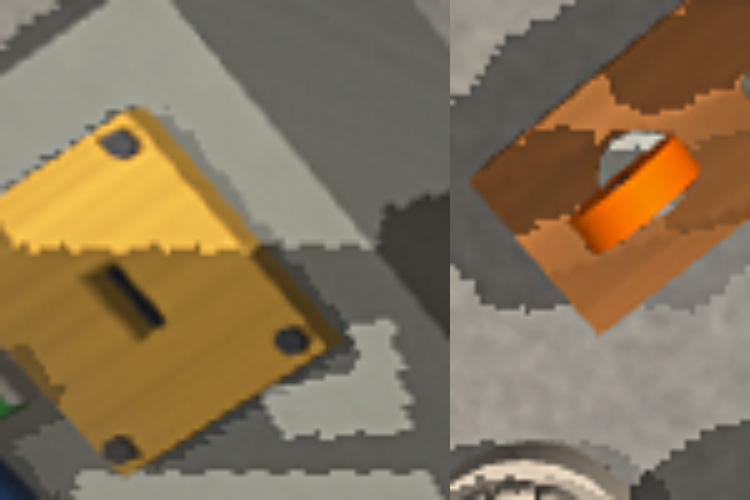

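The crop shows the slot at about (27,185), with the plate at a yaw of about 12°. The orange bow, at (257,157), is aligned with the rack at about 109°. I'll turn the jaws across the bow and look from nearer.

```bash
python3 -m inch '{"delta_pos":[[1.5,-2.65,-2.05],[1.7,0,0],[1.7,0,0],[1.7,0,0],[1.7,0,0],[1.5,0,0],[0,0,0],[0,0,0]],"turn":[0,10.4,10.4,10.4,10.4,10.4,0,0],"claw":[5,5,5,5,5,5,5,5]}'
python3 look.py c orange_key_bow:.065 white_key_bow:.065 blue_key_bow:.065 rack_c:.035
python3 - <<'E'
import cv2;im=cv2.imread("pics/c.png");print(im.shape)
E
```

```text
time_s: 4.38
ee_pos: [0.5823, 0.1246, 0.1914]
eef_rot: [[0.001, 0.941, 0.338], [0.0, 0.338, -0.941], [-1.0, 0.001, 0.0]]
wrist_force: [0.1, 1.1, -0.0]
finger_gap: 0.567
[0.5825 0.1245 0.1915] [[0.001, 0.942, 0.337], [0.0, 0.337, -0.942], [-1.0, 0.001, -0.0]] 4.425
orange_key_bow [280.8 201. ] 0.87 [0.5829 0.1225 0.065 ]
white_key_bow [282.3 145.5] 0.75 [0.5678 0.1683 0.065 ]
white_key_bow [341.1 271. ] 0.63 [0.6599 0.0765 0.065 ]
blue_key_bow [279.6  73.5] 0.66 [0.5471 0.2195 0.065 ]
rack_c [278.6 136.4] 0.71 [0.5634 0.1712 0.035 ]
(420, 560, 3)
```

View pics/c.png

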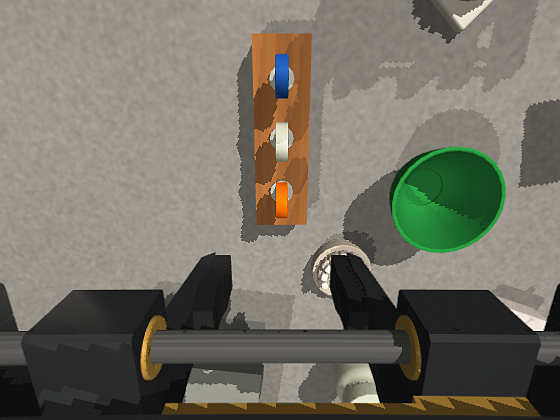

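The view is well aligned: the orange bow is upright in the image at (281,200) and the jaws open across its thickness. Next I'll descend and grip.

```bash
python3 -m inch '{"delta_pos":[[3.5,0,0.15],[4,0,0],[4,0,0],[2.2,0,0],[0.7,0,0],[0,0,0],[0,0,0],[0,0,0],[0,0,0],[0,0,0]],"turn":[0,0,0,0,0,0,0,0,0,0],"claw":[5,5,5,5,5,5,0,0,0,0]}'; python3 -m inch '{"delta_pos":[[0,0,0],[0,0,0],[-0.5,0,0],[-1.5,0,0],[-2.5,0,0],[-3,0,0],[-3,0,0],[-1.5,0,0],[0,0,0]],"turn":[0,0,0,0,0,0,0,0,0],"claw":[0,0,0,0,0,0,0,0,0]}'
python3 look.py d orange_key_bow:.185 orange_key_tip:.12 keyhole:.086 white_key_bow:.065 blue_key_bow:.065
```

```text
time_s: 5.88
ee_pos: [0.5826, 0.123, 0.0469]
eef_rot: [[0.0, 0.943, 0.334], [0.0, 0.334, -0.943], [-1.0, 0.0, -0.0]]
wrist_force: [-0.3, 0.2, -0.5]
finger_gap: 0.141
time_s: 7.0
ee_pos: [0.5829, 0.123, 0.1677]
eef_rot: [[0.002, 0.943, 0.334], [0.001, 0.334, -0.943], [-1.0, 0.002, -0.0]]
wrist_force: [-0.3, -0.7, -0.3]
finger_gap: 0.109
[0.5822 0.1229 0.1666] [[-0.0, 0.943, 0.334], [0.0, 0.334, -0.943], [-1.0, -0.0, -0.0]] 7.05
orange_key_bow [279.2 291.7] 0.56 [0.5822 0.1219 0.185 ]
orange_key_bow [279.4 235.7] 0.36 [0.573  0.1481 0.185 ]
orange_key_tip [281.  233.6] 0.84 [0.5828 0.1233 0.12  ]
orange_key_tip [279.6 291.3] 0.67 [0.5962 0.0825 0.12  ]
white_key_bow [280.5 144.2] 0.69 [0.5658 0.1703 0.065 ]
blue_key_bow [279.5  70.7] 0.81 [0.548  0.2183 0.065 ]
```

View pics/d.png

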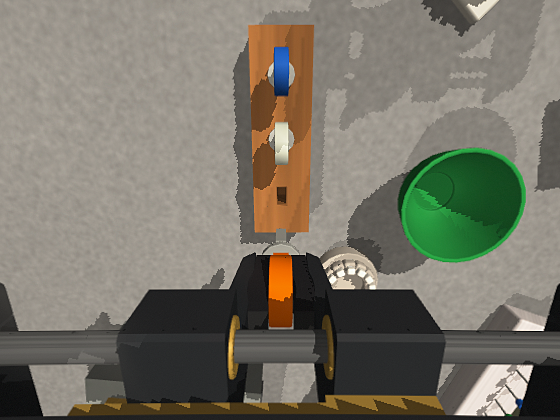

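The key is gripped and clear: the bow is at (281,290), the tip at (281,234), and the empty slot at (281,195). The other keys are undisturbed. Now I'll go above the lock, turning the key into line with the slot.

```bash
python3 -m inch '{"delta_pos":[[-1,-1.35,2.1],[-1,-2.69,4.25],[-1,-2.69,4.25],[-0.3,-2.69,4.25],[0,-2.69,4.25],[0,-1.35,2.1],[0,0,0],[0,0,0],[0,0,0],[0,0,0]],"turn":[0,0,0,0,0,0,-10.3,-10.3,-10.3,-10.3],"claw":[0,0,0,0,0,0,0,0,0,0]}'; python3 -m inch '{"delta_pos":[[0,0,0],[0,0,0],[0,0,0],[0,0,0],[0,0,0],[0,0,0]],"turn":[-10.3,-10.3,-10.3,-10.3,0,0],"claw":[0,0,0,0,0,0]}'
cat > lk.py <<'E'
import sys
from h import *
np.set_printoptions(precision=4,suppress=True)
fn=sys.argv[1];im,C=snap("wrist",fn);s=bot.sense();R=np.array(s["eef_rot"]);t=np.array(s["ee_pos"])
print(t,"jaw yaw",np.degrees(np.arctan2(R[1,1],R[0,1])),s["joints"],s["wrist_force"],s["time_s"])
np.save("pics/"+fn+".npy",C,allow_pickle=True)
for q,z in (("keyhole",.086),("orange_key_bow",t[2]+.019),("orange_key_tip",t[2]-.041)):
    for r in bot.tip_of("wrist",q)[:2]:
        p=onz(C,r["pixel"],z);print(q,np.round(r["pixel"],1),round(r["p"],2),p,"tool y,z mm",1000*(R.T@(p-t))[1:])
im=cv2.cvtColor(im,cv2.COLOR_RGB2BGR)
cv2.imwrite(f"pics/{fn}x.png",cv2.resize(im[120:320,150:410],None,fx=3,fy=3,interpolation=2))
E
python3 lk.py e
```

```text
time_s: 8.55
ee_pos: [0.5253, -0.1238, 0.2001]
eef_rot: [[-0.0, 0.486, 0.874], [-0.001, 0.874, -0.486], [-1.0, -0.001, 0.0]]
wrist_force: [-0.6, -0.8, -0.6]
finger_gap: 0.108
time_s: 9.3
ee_pos: [0.526, -0.1228, 0.1999]
eef_rot: [[-0.0, -0.202, 0.979], [-0.0, 0.979, 0.202], [-1.0, -0.0, -0.0]]
wrist_force: [-0.2, 0.1, -1.2]
finger_gap: 0.108
[ 0.5261 -0.1225  0.1999] jaw yaw 101.70721612543122 [ 0.0624  0.3981  0.1047  1.8723 -0.0524  0.8738  1.9678] [ 0.7974  0.2943 -0.4715] 9.35
keyhole [279.6 207.2] 0.75 [ 0.5296 -0.1227  0.086 ] tool y,z mm [-0.7872  3.3885]
orange_key_bow [281.3 205.5] 0.74 [ 0.4853 -0.1307  0.2189] tool y,z mm [  0.2705 -41.5979]
orange_key_bow [278.6 290.3] 0.63 [ 0.5249 -0.1238  0.2189] tool y,z mm [-0.9623 -1.3855]
orange_key_tip [280.5 235.2] 0.92 [ 0.5237 -0.1231  0.1589] tool y,z mm [-0.067 -2.426]
```

View pics/ex.png

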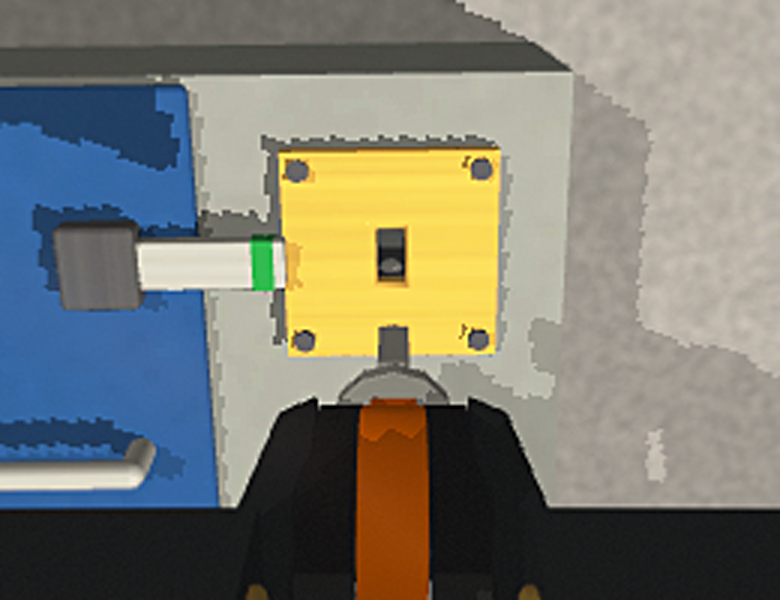

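```bash
python3 - <<'E'
from h import *
np.set_printoptions(precision=2,suppress=True)
C=np.load("pics/e.npy",allow_pickle=True).item();im=cv2.imread("pics/e.png");hsv=cv2.cvtColor(im,cv2.COLOR_BGR2HSV)
s=bot.sense();R=np.array(s["eef_rot"]);t=np.array(s["ee_pos"]);print(C["cx"],C["cy"])
T=lambda px,z:1000*(R.T@(onz(C,px,z)-t))[1:]
m=cv2.inRange(hsv,(20,100,80),(32,255,255));m[:,:235]=0;m[:,325:]=0;m[245:]=0
# edges: fit lines
L=[(np.where(m[r,:])[0].min()-.5,r) for r in range(176,230,3)];Rr=[(np.where(m[r,:])[0].max()+.5,r) for r in range(176,230,3)]
Tt=[(c,np.where(m[:,c])[0].min()-.5) for c in range(250,312,4)];B=[(c,np.where(m[:,c])[0].max()+.5) for c in list(range(252,274,3))+list(range(290,312,3))]
for n,P in (("L",L),("R",Rr),("T",Tt),("B",B)):
    Q=np.array([T(p,.086) for p in P],np.float32);l=cv2.fitLine(Q,cv2.DIST_HUBER,0,.01,.01).ravel();print(n,l[2:],"ang",np.degrees(np.arctan2(l[1],l[0])))
# slot
d=(hsv[:,:,2]<150).astype(np.uint8);d[:192]=0;d[218:]=0;d[:,:268]=0;d[:,294:]=0
ys,xs=np.where(d);print("slot px",xs.min(),xs.max(),ys.min(),ys.max(),"ctr",T(((xs.min()+xs.max())/2,(ys.min()+ys.max())/2),.086), T((280,ys.min()-.5),.086),T((280,ys.max()+.5),.086))
print(im[222:246,280].tolist())
for c in (228,): print("tip far edge",T((280.7,c),t[2]-.041))
E
```

```text
280.50327078633535 207.467882821147
L [-30.95  -0.72] ang 89.37909
R [28.65 -3.15] ang -89.893135
T [  0.09 -28.71] ang -1.0374954
B [-6.18 31.4 ] ang -1.0809137
slot px 275 284 196 213 ctr [-1.42  0.66] [-0.97 -7.23] [-1.03  8.69]
[[91, 224, 252], [87, 221, 251], [87, 218, 250], [87, 213, 250], [94, 225, 255], [87, 234, 255], [84, 153, 198], [83, 77, 74], [82, 86, 88], [80, 90, 91], [81, 90, 92], [81, 89, 92], [82, 88, 92], [81, 87, 91], [82, 89, 92], [80, 87, 92], [81, 88, 90], [80, 85, 88], [90, 99, 104], [107, 116, 116], [80, 86, 87], [80, 86, 88], [122, 133, 136], [125, 133, 138]]
tip far edge [-0.46 -7.55]
```

The plate and slot are well seen, with the slot centre at about (280,205). The offset is about -0.9 mm in y, +1.3 mm in z and -0.6° in turn. I'll correct that, go down close, and check again.

```bash
python3 -m inch '{"delta_pos":[[1.5,-0.09,0.13],[2.5,0,0],[1.7,0,0],[0.9,0,0],[0,0,0],[0,0,0]],"turn":[-0.6,0,0,0,0,0],"claw":[0,0,0,0,0,0]}'
python3 lk.py f
python3 - <<'E'
from h import *
im,C=snap("side","fs");_,D=snap("scene","fc")
a,b=cv2.imread("pics/fs.png"),cv2.imread("pics/fc.png");w=cv2.imread("pics/f.png")
cv2.imwrite("pics/f3.png",np.hstack([cv2.resize(w[160:260,215:345],None,fx=4,fy=4),cv2.resize(np.vstack([a[210:270,270:330],b[165:225,225:285]]),None,fx=4.2,fy=400/120)]))
E
```

```text
time_s: 10.25
ee_pos: [0.5284, -0.1226, 0.1343]
eef_rot: [[0.001, -0.217, 0.976], [-0.0, 0.976, 0.217], [-1.0, -0.0, 0.001]]
wrist_force: [0.5, 0.3, -0.2]
finger_gap: 0.113
[ 0.5285 -0.1226  0.1344] jaw yaw 102.50548850178765 [ 0.0747  0.4962  0.0904  1.9117 -0.0641  0.7351  1.9908] [-0.251  -0.5145 -0.9512] 10.3
keyhole [278.6 235.3] 0.68 [ 0.5297 -0.1234  0.086 ] tool y,z mm [-1.0278  0.9326]
orange_key_bow [280.6 289.8] 0.73 [ 0.5269 -0.1227  0.1534] tool y,z mm [ 0.2027 -1.5661]
orange_key_tip [280.3 234.1] 0.9 [ 0.5255 -0.1232  0.0934] tool y,z mm [ 0.0763 -3.0749]
```

View pics/f3.png

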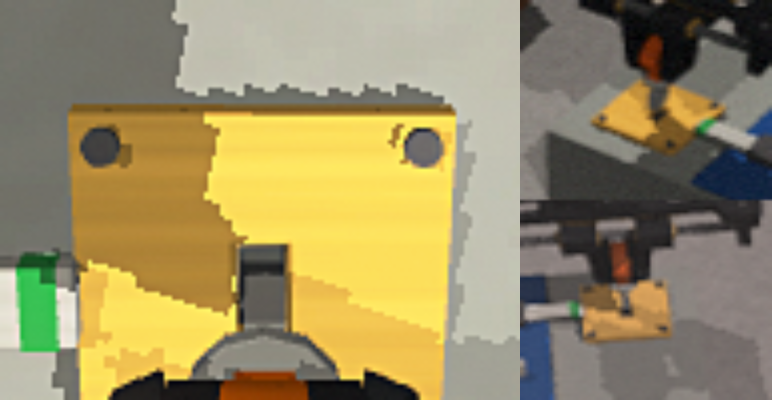

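```bash
python3 - <<'E'
from h import *
np.set_printoptions(precision=2,suppress=True)
C=np.load("pics/f.npy",allow_pickle=True).item();im=cv2.imread("pics/f.png")
s=bot.sense();R=np.array(s["eef_rot"]);t=np.array(s["ee_pos"])
T=lambda px,z:1000*(R.T@(onz(C,px,z)-t))[1:]
print("gray col 280, rows 216-245",im[216:245,280].max(1).tolist())
for r in (226,234,238): print(r,"cols 270-293",im[r,270:294].tolist() if r==234 else im[r,270:294].max(1).tolist())
print("slot end",T((280,220.5),.086),"tip end",T((280,228.5),t[2]-.041),T((280,228.5),t[2]-.039))
g=cv2.cvtColor(im,cv2.COLOR_BGR2HSV);m=cv2.inRange(g,(18,90,60),(32,255,255))
for r in (195,205,215):
    c=np.where(m[r,225:340])[0]+225;print("plate",r,T((c.min()-.5,r),.086),T((c.max()+.5,r),.086))
E
```

```text
gray col 280, rows 216-245 [253, 253, 254, 255, 255, 103, 78, 86, 88, 62, 36, 34, 64, 102, 96, 95, 96, 95, 95, 95, 96, 95, 94, 92, 106, 119, 70, 93, 140]
226 cols 270-293 [178, 180, 161, 132, 149, 31, 34, 34, 35, 32, 36, 35, 34, 35, 33, 32, 116, 212, 255, 255, 252, 252, 252, 252]
234 cols 270-293 [[55, 136, 179], [55, 137, 181], [55, 133, 177], [38, 96, 131], [53, 90, 111], [39, 34, 28], [90, 96, 98], [86, 92, 97], [86, 91, 95], [87, 93, 97], [85, 90, 95], [87, 92, 96], [86, 91, 96], [86, 92, 94], [88, 92, 95], [90, 89, 90], [69, 103, 122], [31, 88, 123], [83, 207, 255], [78, 197, 243], [78, 194, 240], [77, 194, 239], [78, 194, 239], [77, 193, 239]]
238 cols 270-293 [255, 169, 255, 255, 108, 26, 99, 95, 94, 93, 94, 93, 93, 93, 92, 89, 130, 123, 255, 247, 243, 243, 244, 244]
slot end [-0.29 -8.97] tip end [-0.28 -6.35] [-0.28 -7.16]
plate 195 [-30.48 -25.96] [ 29.92 -25.95]
plate 205 [-30.16 -19.4 ] [ 29.6  -19.39]
plate 215 [-30.48 -12.72] [ 29.91 -12.71]
```

The blade tip is seen over the slot, about 1 mm long in z and 0.4 mm in y. I'll correct that and enter.

```bash
python3 -m inch '{"delta_pos":[[0,-0.04,-0.1],[0.3,0,0],[0.4,0,0],[0.4,0,0],[0.2,0,0],[0,0,0]],"turn":[0,0,0,0,0,0],"claw":[0,0,0,0,0,0]}'
python3 -c "
from h import *
s=bot.sense();print(s['ee_pos'],s['wrist_force'],s['torque'],s['time_s'])"
```

```text
time_s: 11.3
ee_pos: [0.5273, -0.123, 0.1206]
eef_rot: [[0.001, -0.217, 0.976], [0.0, 0.976, 0.217], [-1.0, -0.0, 0.001]]
wrist_force: [2.0, 0.6, -2.0]
finger_gap: 0.11
[ 0.52733657 -0.12296947  0.12060565] [ 2.00224555  0.62078611 -1.99108905] [ 0.14802173 -0.53635134  0.05604035] 11.3
```

The tip is about 6 mm in with little force. I'll push on while rocking.

```bash
python3 -m inch '{"delta_pos":[[0.3,0,0],[0.3,0,0],[0.3,0,0],[0.3,0,0],[0.3,0,0],[0.3,0,0],[0,0,0]],"turn":[3,-6,6,-6,6,-3,0],"claw":[0,0,0,0,0,0,0]}'
python3 -c "
from h import *
s=bot.sense();print(s['ee_pos'],s['wrist_force'],s['torque'],s['time_s'])"
```

```text
time_s: 12.18
ee_pos: [0.5282, -0.1236, 0.1033]
eef_rot: [[0.003, -0.216, 0.976], [-0.001, 0.976, 0.216], [-1.0, -0.001, 0.002]]
wrist_force: [3.9, -1.8, -1.6]
finger_gap: 0.11
[ 0.52818333 -0.12362151  0.10328297] [ 3.87608627 -1.78196063 -1.60298489] [-0.22842505 -0.97409546  0.01444106] 12.175
```

```bash
python3 -m inch '{"delta_pos":[[0.2,0,0],[0.2,0,0],[0.2,0,0],[0.1,0,0],[0.1,0,0],[0,0,0],[0,0,0]],"turn":[3,-6,6,-6,3,0,0],"claw":[0,0,0,0,0,0,0]}'
python3 -c "
from h import *
s=bot.sense();print(s['ee_pos'],s['wrist_force'],s['torque'],s['time_s'])"; python3 lk.py g
```

```text
time_s: 13.05
ee_pos: [0.5289, -0.1236, 0.0977]
eef_rot: [[0.004, -0.216, 0.976], [-0.001, 0.976, 0.216], [-1.0, -0.001, 0.004]]
wrist_force: [-3.8, 0.9, 27.2]
finger_gap: 0.113
[ 0.52888296 -0.12359663  0.09770688] [-3.81185075  0.94399072 27.21541362] [0.18650081 0.8341234  0.02755193] 13.05
[ 0.5289 -0.1236  0.0977] jaw yaw 102.45274027179512 [ 0.0831  0.5553  0.0823  1.9283 -0.0711  0.6568  1.9974] [-3.2037  0.0814 25.9551] 13.1
orange_key_bow [278.2 290.1] 0.96 [ 0.5277 -0.1247  0.1167] tool y,z mm [-0.8804 -1.333 ]
```

View pics/gx.png

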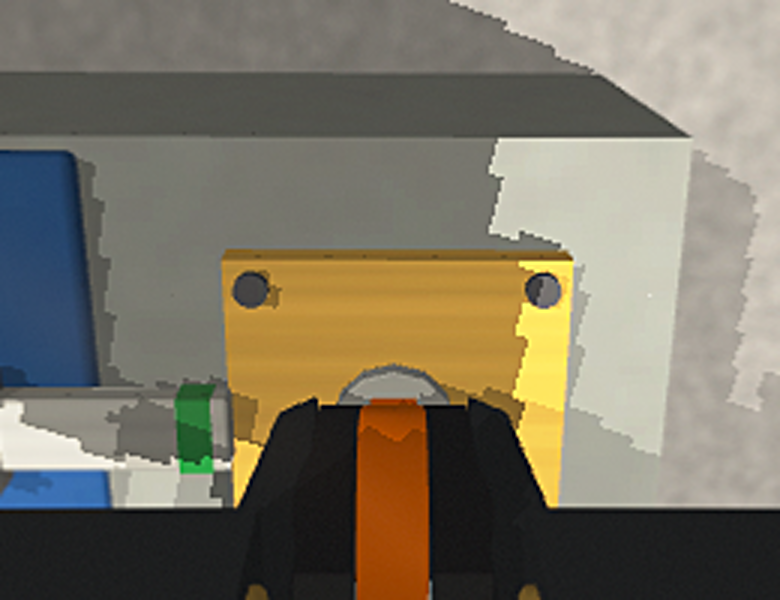

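The collar sits on the plate: push 27 N, TCP 0.0977, and the key has not slipped in the hand. The collar top is still at crop row 367. Home has been held over 0.3 s, so now I turn.

```bash
python3 -m inch '{"delta_pos":[[-0.05,0,0],[0,0,0],[0,0,0],[0,0,0],[0,0,0],[0,0,0]],"turn":[8,10,10,10,10,0],"claw":[0,0,0,0,0,0]}'
python3 -c "
from h import *
s=bot.sense();print(s['ee_pos'],s['wrist_force'],s['torque'],s['joints'])"
```

```text
time_s: 14.0
ee_pos: [0.5287, -0.1233, 0.0977]
eef_rot: [[0.003, 0.583, 0.813], [-0.0, 0.813, -0.583], [-1.0, 0.002, 0.003]]
wrist_force: [-2.7, 1.2, 23.4]
finger_gap: 0.112
[ 0.52873033 -0.12326175  0.09771647] [-2.66096082  1.21202817 23.44005523] [ 2.65502056e-01  6.28279236e-01 -1.38652335e-04] [-0.08601001  0.57231123  0.30281556  1.93857825 -0.26551943  0.6655852
  1.32976831]
```

```bash
python3 -m inch '{"delta_pos":[[0,0,0],[0,0,0],[0,0,0],[0,0,0],[0,0,0],[0,0,0],[0,0,0]],"turn":[10,10,10,10,8,0,0],"claw":[0,0,0,0,0,0,0]}'
python3 lk.py i; python3 - <<'E'
from h import *
s=bot.sense();print(s['wrist_force'],s['torque'],s['finger_gap'])
snap("side","is");snap("scene","ic")
a,b=cv2.imread("pics/is.png"),cv2.imread("pics/ic.png");w=cv2.imread("pics/i.png")
cv2.imwrite("pics/i3.png",np.hstack([cv2.resize(w,(533,400)),cv2.resize(np.vstack([a[215:275,280:340],b[165:225,215:275]]),None,fx=4.2,fy=400/120)]))
E
```

```text
time_s: 14.88
ee_pos: [0.5286, -0.1235, 0.0977]
eef_rot: [[0.003, 0.994, 0.112], [0.001, 0.112, -0.994], [-1.0, 0.003, -0.0]]
wrist_force: [-2.8, 1.8, 23.8]
finger_gap: 0.11
[ 0.5286 -0.1235  0.0977] jaw yaw 6.4512141199589585 [-0.2469  0.6127  0.5217  1.9479 -0.4646  0.6975  0.671 ] [-3.1471  0.6374 22.6158] 14.925
orange_key_bow [281.2 288.4] 0.8 [ 0.5283 -0.1216  0.1167] tool y,z mm [-0.07  -1.872]
[-2.52025296  1.3349497  23.56760524] [0.22159712 0.73206447 0.04345046] 0.11057260893645073
```

View pics/i3.png

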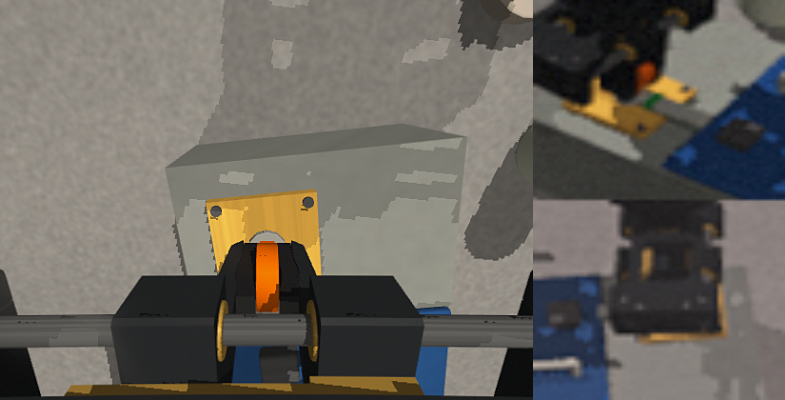

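The bolt has drawn back from the keeper: the green mark is now on the plate, right panel (655,100). I'll add a few degrees toward the stop and watch the torque.

```bash
for i in 1; do python3 -m inch '{"delta_pos":[[0,0,0],[0,0,0],[0,0,0],[0,0,0],[0,0,0]],"turn":[2,2,2,0,0],"claw":[0,0,0,0,0]}'; done
python3 - <<'E'
from h import *
s=bot.sense();R=np.array(s["eef_rot"]);print(np.degrees(np.arctan2(R[1,1],R[0,1])),s['wrist_force'],s['torque'],s['joints'],s['finger_gap'])
for n in("scene","side"):
    snap(n,"j_"+n)
    for q in ("blue_key_bow","white_key_bow","lock_turn"): print(n,q,[(np.round(r["pixel"]),round(r["p"],2)) for r in bot.tip_of(n,q)[:2]])
a=cv2.imread("pics/j_side.png");b=cv2.imread("pics/a_side.png")
cv2.imwrite("pics/j3.png",np.vstack([np.hstack([cv2.resize(x[170:290,200:390],None,fx=2,fy=2) for x in (b,a)]),np.hstack([cv2.resize(x[210:270,285:380],None,fx=4,fy=4,interpolation=2) for x in (b,a)])]))
E
```

```text
time_s: 15.8
ee_pos: [0.5285, -0.1236, 0.0977]
eef_rot: [[0.003, 1.0, 0.008], [0.001, 0.008, -1.0], [-1.0, 0.003, -0.001]]
wrist_force: [-3.5, 1.3, 24.3]
finger_gap: 0.113
0.4619920274929471 [-3.49199177  1.30040689 24.32895798] [0.15540694 0.86415222 0.15242668] [-0.26617082  0.61965717  0.5489372   1.94902341 -0.48954734  0.7035475
  0.58883425] 0.11263388738345469
scene blue_key_bow [(array([364., 216.]), 0.43)]
scene white_key_bow [(array([352., 220.]), 0.52)]Traceback (most recent call last):
  File "<stdin>", line 5, in <module>
ValueError: it knows: blue_key_bow, bowl, brush, cast, denture, jar, keyhole, orange_key_bow, orange_key_tip, rack, safe, wax_spatula, white_key_bow
```

```bash
python3 - <<'E'
from h import *
snap("side","j_side")
a=cv2.imread("pics/j_side.png");b=cv2.imread("pics/a_side.png")
cv2.imwrite("pics/j3.png",np.vstack([np.hstack([cv2.resize(x[170:290,200:390],None,fx=2,fy=2) for x in (b,a)]),np.hstack([cv2.resize(x[210:270,285:380],None,fx=4,fy=4,interpolation=2) for x in (b,a)])]))
E
```

```text
(no output)
```

View pics/j3.png

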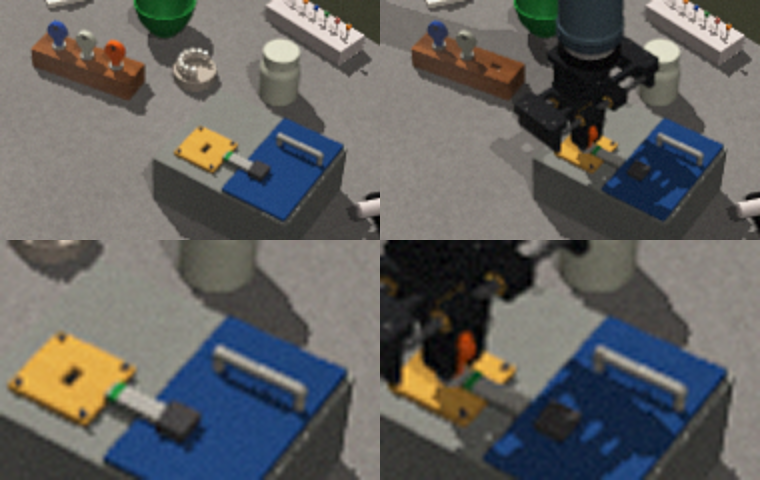

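The bolt has drawn back: the green mark is now well onto the plate. The blue and white keys, jar and bowl are where they were. Handing in.

```bash
python3 -c "
from bench import bot
print(bot.job_done()); s=bot.sense(); print(s['time_s'],s['ee_pos'],s['wrist_force'],s['torque'],s['finger_gap'])"
```

```text
the job is handed in; nothing more can be done
None
the job is handed in; nothing more can be done
```

I took the orange key from the rack, rocked it fully home in the lock, and turned it clockwise to the stop. I handed in at about 16 s while still gripping, pushing and holding the key turned. The hand-in gave no verdict, and the state could not be read afterwards.

- **Key home:** The collar was on the plate before I turned, with the TCP at 0.0977 m (expected home about 0.097 m) and about 27 N of push. The key had not slipped in the hand.
- **Key turned:** The jaws turned about 102°, and the torque about the vertical rose to 0.15 N m, as expected at the stop. I could not read the lock angle directly: `lock_turn` is not a name the networks know. In the side view the bolt is drawn back from the keeper.
- **Still held at the end:** The last push was about 24 N, and the finger opening was steady at about 10 mm, the bow's thickness.
- **Other things:** In the last side view the blue and white keys, jar and bowl look unmoved. The cast, partly hidden by the arm in that view, and the denture, spatula and brush were not checked after the key was turned.

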